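Wedge the work stop into the welding fixture's tapered dovetail way

ROBOT

A 7-joint arm with a two-finger parallel gripper is mounted at the origin on the work surface. World frame = base frame: x ahead of the robot, y to its left, z up, the work surface at z = 0. Lengths are in m, angles in rad, forces in N, time in s.
With the tool pointing down it reaches from about 0.4 to 0.85 m from the base axis. Payload 4.5 kg.
Tool frame: the origin (TCP) lies at the very end of the fingers, on their centre line; the grasp point (between the pads) lies ctrl.pinch_z behind it (ctrl.pinch_z is the distance from the TCP to the grasp point, in m); z points along the fingers, y is the line along which they close (so a half turn about z gives the same grasp; the last joint's range is limited). The gripper opens to 88 mm and grips with 3 to 60 N. Pads are 18 mm wide; open, the fingers measure 123 mm over their backs; the gripper's body (75 mm by 187 mm) begins 45 mm behind the grasp point.
Start: joints at [1.372, 0.689, -0.195, 1.565, 0.157, 0.902, -0.215], TCP at [0.144, -0.608, 0.239] pointing down, gripper open.
Joint ranges: [-3.01, 3.01], [-0.46, 2.08], [-1.47, 1.51], [0.13, 2.56], [-1, 4.14], [0.04, 2.09], [-2.66, 2.66]. Speed limits (rad/s): [2.57, 2.57, 3.14, 3.14, 3.14, 3.14, 3.14].

INTERFACE

Orientations are given as a unit quaternion [x, y, z, w].
In Python, from cell import ctrl, grab_frame, boxes_of, masks_of gives the robot as it stands.
- The arm moves only by the tool carry_out, never from a script. Its arguments are lists of equal length, an entry for each row: "delta_pos": the shift along the tool's x, y, z in cm, a list of three; "roll": the turn about the tool's z in degrees. A call has exactly 10 rows; each row shifts and turns the commanded pose from where the row before left it, along the tool's axes as they then stand; what a row does not reach is not made up. A row lasts 1/10 s, in which the tool goes at most 50 mm and 8.59 degrees, less where a joint would pass 70% of its speed; a pose out of reach is approached as far as the arm can. A call is refused whole if a number of a shift passes 5 or a number of a turn 8.59, either way. A call with a gripper value outside its range is refused whole. "grip" is the opening, from 0 (shut) to 1 (fully open), set as the call begins (left out, the last holds). The fingers move at their own pace and stop on an object; "force" is the grip in N (left out, the last holds). Time passes only in rows, so rows that do not move let the fingers close, or fill a call up. It gives the time, the measured TCP pose, the force, the opening and the grip force at its end, in the units of the state.
- ctrl.state(): the state, without advancing time (a new reading comes with each control period).
- grab_frame(name): name is "side" or "top" or "wrist"; returns a dict with "img" (384x512x3 uint8, blue, green, red), "depth" (384x512 float32, m along the optical axis (not along the pixel's ray), 0 where there is no reading), "fx", "fy", "cx", "cy" (pixels), "position" and "rotation" of the camera in the world; the wrist camera has in their place "tool_from_camera" (4x4, takes a point from camera to tool coordinates, whose origin is the TCP and whose axes are the flange's). Camera axes: x right, y down, z forward; pixel columns grow to the right and rows downward; lengths in m; the calibration is good to about 2 mm. A picture is of the moment at which its call begins: read the wrist's pose just before it.
- ctrl.sign_off(): hands the job in; it is judged then, once.
Trained networks look in the newest picture that a camera, given by its name, has taken for a name from the list of things; names that differ only in an ending like _2 or _b are one class to them, and where a whole thing is asked for, a point or a joint stands for the part that bears it (a point fixed in the world has none). Each returns a list of dicts, best first, with "score" (0 to 1); they miss things now and then, are a little off and sometimes report something else, mostly with a low value. They report only what shows in the picture. A call takes as long as a camera call.
- boxes_of(name, camera): "box" ([left, top, right, bottom] in pixels, round what is visible of it).
- masks_of(name, camera): "region" (384x512 bool, what is visible of it) and "box" ([left, top, right, bottom] in pixels, round what is visible of it).
The state is a dict: "t": time; "joint_positions": joint angles; "dq": joint speeds; "joint_torque": joint torques, N m; "tool_pos": TCP position; "ee_rot": TCP orientation; "wrist_force": force on the tool from outside, world axes, zero at the start; "moment": the same for the moment, N m; "width": opening from 0.0 (shut) to 1.0 (fully open); "grasp_force": force on a finger pad.
Only numpy, scipy, OpenCV 4.12 (cv2) and the standard library are available. Lean on these libraries where they do the work, as an engineer would, in place of code of your own. Each camera call takes 0.05 s, during which the arm holds its last target. There are 200 camera calls.

TASK

Fit the loose steel work stop to the welding fixture: set its dovetailed foot on the plate in front of the mouth of the tapered way, narrow end first, and slide it along until it wedges tight between the two rails. Push it home firmly by feel, but do not ram it, then let go and leave it standing wedged there by itself; leave the other things on the bench alone.

Things in the scene. Friction and masses are not known exactly. Their poses are not given: they have to be found in the camera images.
- stop: loose bare-steel work stop, 0.45 to 0.7 kg: tapered dovetail foot 90 mm long, 14 mm high, underside 61 mm wide at the wide end, 51 mm at the narrow end (3 degrees a side), flanks leaning in 15 degrees going up; an upright plate across its middle. Origin: centre of the underside, below the plate's middle; x points along the foot to the narrow end, which leads into the way; z up
- stop_plate (a point): middle of the top edge of the stop's upright plate, 50 mm above the foot's underside; axes as the stop's. The plate is 12 mm thick along the stop's x, 40 mm wide along y and stands 36 mm clear above the foot: the part to grip, low down, so that the push does not rock the foot
- fixture: fixed grey plate 270 x 130 x 10 mm on the bench; on its +x half two steel rails (130 mm long, 16 mm high) form a tapered, undercut way. Origin: centre of the plate's underside; x runs along the middle of the way from its open mouth to its narrow end; z up. The -x half (x -135 to 0 mm) is flat and free, 10 mm above the bench: the foot is set down there
- way_mouth (a point): middle of the way's mouth, on the plate's top, 10 mm above the bench, at fixture x = y = 0; axes as the fixture's. The way is 62 mm wide at the plate here, narrowing 3 degrees a side to +x, undercut to match the foot. The foot wedges with its origin 40 to 85 mm past this point by the gib's setting: it must be felt
- rail: the fixed rail, on the fixture's +y side. Origin and axes: the fixture's. 130 mm long, 16 mm high, like the gib
- gib: rail on the fixture's -y side, set in or out up to 2 mm (differs each time), backed by spring washers (50 N/mm). Origin: the fixture's when set to the middle; axes the same. The foot slides with a few N of drag until it touches both rails; then the push rises over the last few mm. Some 14 N along the way wedges it so that it stays when let go; over 20 N may strain the gib
- offcut: bystander: steel angle offcut, 80 mm long, legs 40 mm, 4 mm thick, one leg flat and one upright. Origin: centre of its underside
- pipe: bystander: rusty pipe stub standing upright, 60 mm outside diameter, 90 mm high. Origin: centre of its underside
- disc: bystander: dark grinding disc lying flat, 100 mm in diameter, 12 mm thick. Origin: centre of its underside
- spanner: bystander: steel spanner lying flat, 190 mm long along its x, 8 mm thick. Origin: middle of its underside

How it is judged:
By the outcome, as a careful person would: the job done as asked, in the order asked, and still so for the second after the job is handed in, with the robot touching nothing.
It also fails if it takes over 72 s, if anything falls off the work surface, if the arm or the gripper's body presses on something with over 40 N, if the wrist force passes 120 N, or if a joint passes its speed limit or range.

## Working session

There is one attempt and no reset: what is moved stays moved. The work goes in short steps, Python scripts to look and compute and a tool call to move; the robot and the scene stay as the last step left them, time stands still between calls to the robot, and variables do not carry over. Pictures are saved under pics/ and viewed, at most 10 in all, crops included, and the job is handed in when it is done.

Besides the shell and the picture viewer there is one more tool, called after ">>>" by a JSON object that holds its "method" and its "body". carry_out: Moves the arm, as the interface text tells. Its arguments: {"type":"object","properties":{"delta_pos":{"type":"array","items":{"type":"array","items":{"type":"number"}}},"roll":{"type":"array","items":{"type":"number"}},"grip":{"type":"number"},"force":{"type":"number"}},"required":["delta_pos","roll"]}

```bash
mkdir -p pics; ls
cat > h.py <<'E'
import numpy as np, cv2
from cell import ctrl, grab_frame, boxes_of, masks_of
def pts(f, m, T=None):
    v,u=np.nonzero(m&(f["depth"]>0)); d=f["depth"][v,u]
    p=np.c_[(u-f["cx"])*d/f["fx"],(v-f["cy"])*d/f["fy"],d]
    if T is None: return p@np.array(f["rotation"]).T+np.array(f["position"])
    return p@T[:3,:3].T+T[:3,3]
E
python3 - <<'E'
from h import *
s=ctrl.state(); print(s, ctrl.pinch_z)
ims=[]
for c in ("top","side"):
    f=grab_frame(c); im=f["img"].copy()
    print(c,f["fx"],f["cx"],f["cy"],f["position"],np.round(f["rotation"],3).tolist())
    for n in ("stop","fixture","rail","gib","offcut","pipe","disc","spanner"):
        for r in masks_of(n,c)[:2]:
            p=pts(f,r["region"]); 
            print(c,n,round(r["score"],2),r["box"],len(p),np.round(np.median(p,0),3) if len(p) else'', np.round(np.percentile(p,[2,98],axis=0),3).tolist() if len(p) else '')
    cv2.imwrite(f"pics/{c}0.png",cv2.resize(im,(800,600)))
E
```

```text
pics
{'t': 0.0, 'joint_positions': array([ 1.3718173 ,  0.69000131, -0.19453811,  1.56633533,  0.15728243,
        0.90249413, -0.2151063 ]), 'dq': array([ 0.00057317, -0.00053952, -0.00154329,  0.00203275,  0.00130252,
        0.00030485, -0.00024544]), 'joint_torque': array([-1.77606427e-05, -5.27568305e+01, -1.26688600e+00, -1.53436035e+01,
       -5.26160351e-02,  6.44580447e-03,  1.90821816e-04]), 'tool_pos': array([ 0.14400002, -0.60753586,  0.23790215]), 'ee_rot': array([ 9.93229037e-01,  1.16168957e-01, -1.58024857e-04, -9.09871588e-04]), 'wrist_force': array([-0.21094532, -1.423007  , -0.45197868]), 'moment': array([-0.02006821, -0.03076249,  0.01016927]), 'grasp_force': 0.0, 'width': 0.9985592122772333} 0.0187
top 398.68278679633613 261.57107759358297 196.0000727489349 [ 0.57806181 -0.06484448  0.92681103] [-0.699, 0.715, -0.033, 0.014]Traceback (most recent call last):
  File "<stdin>", line 9, in <module>
  File "h.py", line 6, in pts
    if T is None: return p@np.array(f["rotation"]).T+np.array(f["position"])
                         ~^~~~~~~~~~~~~~~~~~~~~~~~~~
ValueError: matmul: Input operand 1 has a mismatch in its core dimension 0, with gufunc signature (n?,k),(k,m?)->(n?,m?) (size 4 is different from 3)
```

```bash
sed -i 's/^import numpy.*/&\nfrom scipy.spatial.transform import Rotation as Ro/; s/p@np.array(f\["rotation"\]).T/Ro.from_quat(f["rotation"]).apply(p)/' h.py
python3 - <<'E'
from h import *
for c in ("top","side"):
    f=grab_frame(c); im=f["img"].copy()
    for n in ("stop","fixture","rail","gib","offcut","pipe","disc","spanner"):
        for r in masks_of(n,c)[:2]:
            p=pts(f,r["region"]); 
            print(c,n,round(r["score"],2),np.round(r["box"]),len(p),np.round(np.median(p,0),3) if len(p) else'', np.round(np.percentile(p,[2,98],axis=0),3).tolist() if len(p) else '')
    cv2.imwrite(f"pics/{c}0.png",cv2.resize(im,(800,600)))
    np.savez(f"{c}0.npz",img=f["img"],depth=f["depth"])
E
```

```text
top stop 0.61 [353. 238. 395. 269.] 979 [ 0.504 -0.344  0.014] [[0.469, -0.393, 0.002], [0.533, -0.303, 0.051]]
top stop 0.54 [ 91. 216. 211. 277.] 6805 [0.534 0.165 0.01 ] [[0.472, 0.035, 0.006], [0.597, 0.292, 0.028]]
top fixture 0.91 [ 93. 215. 212. 274.] 6916 [0.534 0.165 0.01 ] [[0.471, 0.035, 0.006], [0.597, 0.293, 0.028]]
top rail 0.79 [ 87. 252. 153. 269.] 699 [0.5   0.236 0.026] [[0.488, 0.167, 0.01], [0.517, 0.294, 0.029]]
top gib 0.78 [ 91. 220. 149. 235.] 624 [0.573 0.232 0.026] [[0.561, 0.165, 0.022], [0.586, 0.291, 0.029]]
top offcut 0.65 [260. 262. 288. 301.] 634 [ 0.448 -0.118  0.004] [[0.41, -0.143, -0.001], [0.485, -0.092, 0.041]]
top offcut 0.24 [ 90. 214. 208. 276.] 6805 [0.534 0.167 0.01 ] [[0.471, 0.037, 0.006], [0.597, 0.292, 0.028]]
top pipe 0.84 [329. 149. 362. 181.] 705 [ 0.704 -0.277  0.059] [[0.674, -0.303, -0.001], [0.731, -0.246, 0.092]]
top disc 0.6 [271. 163. 311. 206.] 1378 [ 0.66  -0.154  0.01 ] [[0.617, -0.198, 0.003], [0.703, -0.11, 0.016]]
top spanner 0.67 [172. 119. 245. 155.] 579 [0.789 0.043 0.007] [[0.757, -0.047, 0.003], [0.814, 0.115, 0.01]]
[... 416 characters left out ...]
[0.588, 0.29, 0.029]]
side gib 0.47 [168. 250. 215. 299.] 1177 [ 0.446 -0.113  0.005] [[0.409, -0.143, 0.002], [0.486, -0.094, 0.04]]
side offcut 0.74 [170. 247. 218. 302.] 1285 [ 0.446 -0.113  0.005] [[0.409, -0.144, 0.0], [0.487, -0.092, 0.041]]
side pipe 0.98 [338. 231. 382. 291.] 1661 [ 0.696 -0.282  0.06 ] [[0.675, -0.307, 0.006], [0.731, -0.251, 0.091]]
side disc 0.76 [276. 222. 324. 262.] 1560 [ 0.658 -0.161  0.011] [[0.617, -0.201, 0.003], [0.706, -0.114, 0.017]]
side disc 0.7 [269. 332. 318. 384.] 1631 [ 0.502 -0.353  0.015] [[0.476, -0.388, 0.004], [0.531, -0.306, 0.051]]
side spanner 0.69 [260. 139. 334. 185.] 602 [0.792 0.025 0.007] [[0.757, -0.062, -0.001], [0.823, 0.115, 0.01]]
```

View pics/top0.png

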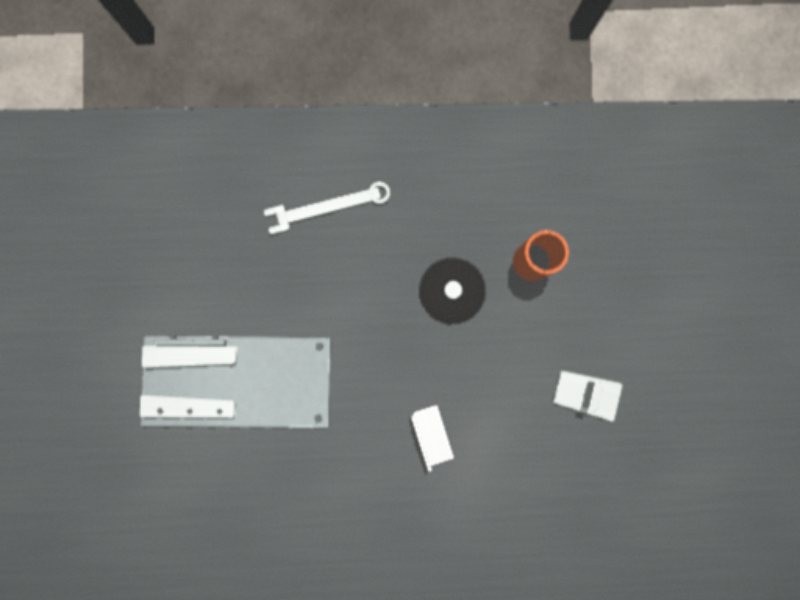

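View pics/side0.png

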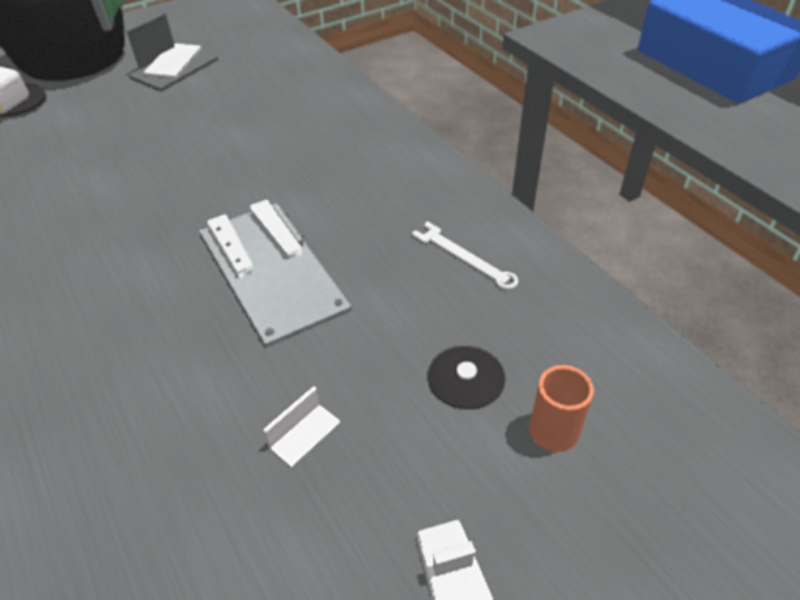

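The top view shows the stop at about (588,395), with its narrow end on the left (+y). The fixture is at (235,382), with the way's mouth facing right (-y), so fixture x is roughly world +y. The side view agrees. Next I'll work out the yaw angles.

Run:
```python
from h import *
f=grab_frame("top")
P=pts(f,np.ones((384,512),bool))
def rect(sel):
    r=cv2.minAreaRect((P[sel][:,:2]*1000).astype(np.float32)); return r
near=lambda c,r:(np.hypot(P[:,0]-c[0],P[:,1]-c[1])<r)
s=near((.503,-.348),.09)&(P[:,2]>.008)&(P[:,2]<.02); print("foot",rect(s),s.sum())
Q=P[s][:,:2]; c=Q.mean(0)
a=np.radians(78); d=np.array([np.cos(a),np.sin(a)]); n=np.array([-d[1],d[0]])
t=(Q-c)@d; w=(Q-c)@n
for lo in range(-50,50,10):
    k=(t>lo/1e3)&(t<(lo+10)/1e3)
    if k.sum()>5: print(lo,k.sum(),np.round(np.percentile(w[k],[3,97])*1e3,1))
s=near((.503,-.348),.09)&(P[:,2]>.035); print("plate",rect(s),P[s].mean(0),s.sum())
s=(abs(P[:,0]-.534)<.08)&(abs(P[:,1]-.163)<.16)&(P[:,2]>.0055)&(P[:,2]<.035);print("fixture",rect(s),s.sum())
Rt=Ro.from_quat(ctrl.state()["ee_rot"]).as_matrix();print(np.round(Rt,3))
```

```text
foot ((502.94573974609375, -348.34869384765625), (91.87564849853516, 56.382415771484375), 73.8646011352539) 728
-50 62 [-23.1  29.8]
-40 104 [-23.2  28.4]
-30 104 [-23.7  27.7]
-20 32 [-24.8  27. ]
-10 21 [-25.1  25.7]
0 74 [-24.3  23.4]
10 98 [-24.6  22.9]
20 93 [-24.8  20.3]
30 93 [-24.9  20. ]
40 47 [-23.8  17.4]
plate ((502.80035400390625, -347.59161376953125), (13.12559700012207, 39.292816162109375), 73.9161376953125) [ 0.50314247 -0.34640847  0.0484313 ] 130
fixture ((535.1793212890625, 165.43345642089844), (270.17352294921875, 131.1232452392578), 88.39991760253906) 6849
[[ 0.973  0.231  0.   ]
 [ 0.231 -0.973 -0.   ]
 [-0.     0.    -1.   ]]
```

>>> {"method": "carry_out", "body": {"delta_pos": [[4.1,-1.7,0.4],[4.1,-1.7,0.4],[4.1,-1.7,0.4],[4.1,-1.7,0.4],[4.1,-1.7,0.4],[4.1,-1.7,0.4],[4.1,-1.7,0.4],[4.1,-1.7,0.4],[4.1,-1.7,0.4],[4.1,-1.7,0.4]], "roll": [0,0,0,0,0,0,0,0,0,0], "grip": 1}}

```text
t: 2.05
tool_pos: [0.5054, -0.347, 0.1987]
ee_rot: [0.993, 0.116, 0.0, 0.0]
wrist_force: [1.0, -0.5, 0.5]
width: 0.998
grasp_force: 0.0
```

>>> {"method": "carry_out", "body": {"delta_pos": [[0,0,0],[0,0,0],[0,0,0],[0,0,0],[0,0,0],[0,0,0],[0,0,0],[0,0,0],[0,0,0],[0,0,0]], "roll": [7.5,7.5,7.5,7.5,0,0,0,0,0,0]}}

```text
t: 3.05
tool_pos: [0.5039, -0.3482, 0.1988]
ee_rot: [0.989, -0.145, 0.0, -0.0]
wrist_force: [0.2, 0.4, 0.0]
width: 0.997
grasp_force: 0.0
```

```bash
cat >> h.py <<'E'
def wrist(name):
    s=ctrl.state(); f=grab_frame("wrist"); cv2.imwrite(f"pics/{name}.png",f["img"])
    q=pts(f,np.ones((384,512),bool),np.array(f["tool_from_camera"]))
    return s,f,Ro.from_quat(s["ee_rot"]).apply(q)+s["tool_pos"],q
def rect(Q):
    (c,(w,h),a)=cv2.minAreaRect((Q[:,:2]*1000).astype(np.float32)); return np.round(c,1),np.round((w,h),1),round(a,2)
E
python3 - <<'E'
from h import *
s,f,P,q=wrist("w1"); R=Ro.from_quat(s["ee_rot"]).as_matrix()
print(s["tool_pos"],s["wrist_force"],np.round(R,3).tolist())
near=np.hypot(P[:,0]-.503,P[:,1]+.348)<.1
for lo,hi in((.008,.02),(.035,.06)):
    k=near&(P[:,2]>lo)&(P[:,2]<hi); print(k.sum(),rect(P[k]),P[k].mean(0))
E
```

```text
[ 0.50389137 -0.34824786  0.19875742] [0.22660124 0.43317315 0.00929949] [[0.958, -0.286, 0.0], [-0.286, -0.958, -0.0], [0.0, -0.0, -1.0]]
2676 (array([ 503.6, -347.8]), array([90. , 54.3]), 73.67) [ 0.50457203 -0.34967955  0.01404598]
417 (array([ 503.1, -347.5]), array([11.9, 39.3]), 73.54) [ 0.50445264 -0.34830442  0.04961426]
```

View pics/w1.png

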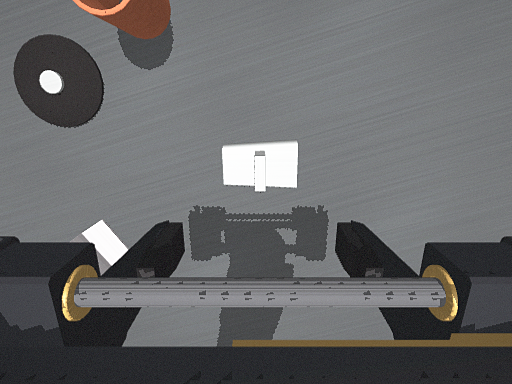

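The wrist view shows the stop at about (260,165) under the tool, with its narrow end on the left (tool -y) and the plate lined up with the jaws. I'll go down and grip it.

>>> {"method": "carry_out", "body": {"delta_pos": [[-0.1,-0.05,4.5],[0,0,4.5],[0,0,3.0],[0,0,2.2],[0,0,1.5],[0,0,1.0],[0,0,0.7],[0,0,0.4],[0,0,0.2],[0,0,0.1]], "roll": [0,0,0,0,0,0,0,0,0,0]}}

```text
t: 4.1
tool_pos: [0.5035, -0.3477, 0.0182]
ee_rot: [0.989, -0.145, 0.001, 0.0]
wrist_force: [0.8, -1.1, -0.4]
width: 1.002
grasp_force: 0.0
```

>>> {"method": "carry_out", "body": {"delta_pos": [[0,0,0],[0,0,0],[0,0,0],[0,0,0],[0,0,0],[0,0,0],[0,0,0],[0,0,0],[0,0,0],[0,0,0]], "roll": [0,0,0,0,0,0,0,0,0,0], "grip": 0, "force": 25}}

```text
t: 5.1
tool_pos: [0.503, -0.3477, 0.0177]
ee_rot: [0.989, -0.145, 0.0, 0.0]
wrist_force: [0.5, 0.2, 0.7]
width: 0.133
grasp_force: 25.0
```

>>> {"method": "carry_out", "body": {"delta_pos": [[0,0,-1],[0,0,-2],[0,0,-2],[0,0,-2],[0,0,-1],[-0.35,-1.5,0],[-0.55,-2.5,0],[-0.8,-3.5,0],[-0.8,-3.5,0],[-0.8,-3.5,0]], "roll": [0,0,0,0,0,0,0,0,0,0], "grip": 0, "force": 40}}

```text
t: 6.1
tool_pos: [0.512, -0.1957, 0.0966]
ee_rot: [0.99, -0.144, -0.001, -0.001]
wrist_force: [0.9, 0.3, -5.8]
width: 0.133
grasp_force: 40.0
```

>>> {"method": "carry_out", "body": {"delta_pos": [[-0.8,-3.5,0],[-0.8,-3.5,0],[-0.8,-3.5,0],[-0.8,-3.5,0],[-0.8,-3.5,0],[-0.8,-3.5,0],[-0.8,-3.5,0],[-0.55,-2.5,0],[-0.35,-1.5,0],[-0.1,-0.8,0]], "roll": [0,0,0,0,0,0,0,0,0,0]}}

```text
t: 7.1
tool_pos: [0.5319, 0.1042, 0.0966]
ee_rot: [0.99, -0.143, -0.002, -0.0]
wrist_force: [-1.1, 0.2, -5.3]
width: 0.131
grasp_force: 40.0
```

>>> {"method": "carry_out", "body": {"delta_pos": [[0,0,0],[0,0,0],[0,0,0],[0,0,0],[0,0,0],[0,0,0],[0,0,0],[0,0,0],[0,0,0],[0,0,0]], "roll": [-3,-4,-4,-4,0,0,0,0,0,0]}}

```text
t: 8.1
tool_pos: [0.5338, 0.1006, 0.0977]
ee_rot: [1.0, -0.015, 0.0, 0.0]
wrist_force: [0.3, 0.4, -5.2]
width: 0.133
grasp_force: 40.0
```

Run:
```python
from h import *
s,f,P,q=wrist("w2"); R=Ro.from_quat(s["ee_rot"]).as_matrix()
print(s["tool_pos"],s["wrist_force"],np.round(R,4).tolist(),s["width"],np.round(s["joint_positions"],2))
m=(abs(P[:,0]-.535)<.09)
k=m&(P[:,1]>.15)&(P[:,2]>.020)&(P[:,2]<.033)
for nm,kk in(("gib",k&(P[:,0]>.535)),("rail",k&(P[:,0]<.535))):
    print(nm,kk.sum(),rect(P[kk]))
k=m&(P[:,1]>.02)&(P[:,1]<.31)&(P[:,2]>.006)&(P[:,2]<.033); print(rect(P[k]),k.sum())
np.save("P2.npy",P)
for r in masks_of("stop","wrist")[:1]: print(r["score"],r["box"])
f=grab_frame("top");T=pts(f,np.ones((384,512),bool))
k=(abs(T[:,0]-.535)<.08)&(abs(T[:,1]-.165)<.16)&(T[:,1]>.16)&(T[:,2]>.02)&(T[:,2]<.035)
for nm,kk in(("gib",k&(T[:,0]>.535)),("rail",k&(T[:,0]<.535))): print("top",nm,kk.sum(),rect(T[kk]))
```

```text
[0.53383743 0.10062024 0.09770062] [ 0.33138591  0.36079043 -5.17325396] [[0.9996, -0.0292, 0.0], [-0.0292, -0.9996, -0.0001], [0.0, 0.0001, -1.0]] 0.13271388834526054 [-0.31  0.8   0.07  1.93 -0.13  0.41 -1.75]
gib 7049 (array([581.9, 230. ]), array([ 44.4, 131.3]), 0.77)
rail 3831 (array([499.3, 233.1]), array([130.2,  28.5]), 85.83)
(array([536.1, 166.2]), array([271.4, 131.2]), 88.71) 31858
0.89 [181.2, 176.8, 338.2, 277.3]
top gib 455 (array([589.1, 236.1]), array([ 33.1, 118.5]), 8.54)
top rail 0 (array([0., 0.]), array([0., 0.]), 0.0)
```

View pics/w2.png

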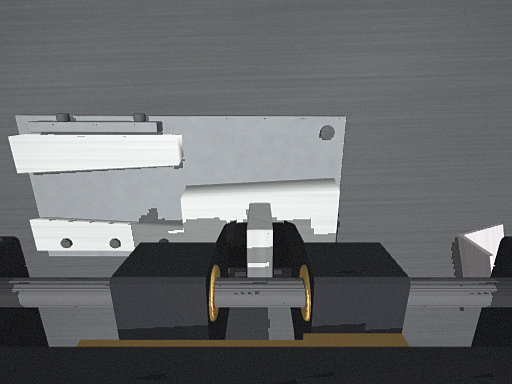

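The wrist view shows the held stop at about (258,205), the gib at (95,153), the rail at (95,235) and the mouth at column 183. I'll fit the rails' inner edges and the held foot's edge.

Run:
```python
from h import *
P=np.load("P2.npy")
def edge(k,lo,hi,side,step=.005):
    ys,xs=[],[]
    for y in np.arange(lo,hi,step):
        b=k&(P[:,1]>=y)&(P[:,1]<y+step)
        if b.sum()>8: ys.append(P[b,1].mean()); xs.append(np.percentile(P[b,0],98 if side>0 else 2))
    ys,xs=np.array(ys),np.array(xs); 
    a=np.polyfit(ys,xs,1); r=xs-np.polyval(a,ys); g=abs(r)<.0012; a=np.polyfit(ys[g],xs[g],1)
    return a,90-np.degrees(np.arctan(a[0])),g.sum(),len(g),np.round(np.std(xs[g]-np.polyval(a,ys[g]))*1e3,2)
top=(P[:,2]>.0235)&(P[:,2]<.029)
for n,k,s in(("gib",top&(P[:,0]>.545)&(P[:,0]<.60),-1),("rail",top&(P[:,0]<.525)&(P[:,0]>.48),1)):
    e=edge(k,.175,.29,s); print(n,np.round(np.polyval(e[0],[.166,.21,.26])*1e3,2),e[1:], "z",np.median(P[k,2]))
    print("  y range",np.percentile(P[k,1],[.5,99.5]))
pl=(P[:,2]>.007)&(P[:,2]<.013)
print("plate z",np.median(P[pl&(abs(P[:,0]-.535)<.06)&(P[:,1]>.03)&(P[:,1]<.3),2]))
e=edge(pl,.06,.28,1);print("plate +x edge",np.round(np.polyval(e[0],.166)*1e3,2),e[1:])
ft=(P[:,2]>.088)&(P[:,2]<.1)&(abs(P[:,1]-.1)<.06)&(abs(P[:,0]-.534)<.04)
e=edge(ft,.06,.14,1);print("foot",ft.sum(),np.median(P[ft,2]),np.round(np.polyval(e[0],.1006)*1e3,2),e[1:],np.percentile(P[ft,1],[.5,99.5]))
```

```text
gib [562.18 561.27 560.25] (np.float64(91.17555399171142), np.int64(23), 23, np.float64(0.2)) z 0.026128896344165736
  y range [0.16513593 0.29417693]
rail [506.79 510.54 514.8 ] (np.float64(85.12950799290785), np.int64(23), 23, np.float64(0.18)) z 0.026289481875631217
  y range [-0.04721377  0.29671547]
plate z 0.010260415954517974
plate +x edge 597.73 (np.float64(88.2835039490834), np.int64(23), 45, np.float64(0.2))
foot 6375 0.09410215705453209 559.24 (np.float64(91.45260904624844), np.int64(17), 17, np.float64(0.12)) [0.05629191 0.1456724 ]
```

>>> {"method": "carry_out", "body": {"delta_pos": [[-0.15,0,1.0],[0,0,1.5],[0,0,1.5],[0,0,1.2],[0,0,0.8],[0,0,0.5],[0,0,0.2],[0,0,0],[0,0,0],[0,0,0]], "roll": [0.2,0,0,0,0,0,0,0,0,0]}}

```text
t: 9.25
tool_pos: [0.5327, 0.1007, 0.0312]
ee_rot: [1.0, -0.016, 0.0, -0.0]
wrist_force: [-0.8, 0.1, -5.5]
width: 0.131
grasp_force: 40.0
```

```bash
cat > meas.py <<'E'
from h import *
import sys
def edge(P,k,lo,hi,side,step=.005):
    ys,xs=[],[]
    for y in np.arange(lo,hi,step):
        b=k&(P[:,1]>=y)&(P[:,1]<y+step)
        if b.sum()>8: ys.append(P[b,1].mean()); xs.append(np.percentile(P[b,0],98 if side>0 else 2))
    ys,xs=np.array(ys),np.array(xs)
    a=np.polyfit(ys,xs,1); g=abs(xs-np.polyval(a,ys))<.0012; a=np.polyfit(ys[g],xs[g],1)
    return a,round(90-np.degrees(np.arctan(a[0])),2),g.sum()
s,f,P,q=wrist(sys.argv[1]); zt=s["tool_pos"][2]-.0177; y0=s["tool_pos"][1]
print(s["tool_pos"],s["wrist_force"],s["ee_rot"],round(s["t"],2))
top=(P[:,2]>.0235)&(P[:,2]<.029)
G=edge(P,top&(P[:,0]>.545)&(P[:,0]<.60)&(P[:,1]>max(.17,y0+.05)),.175,.29,-1)
Rl=edge(P,top&(P[:,0]<.525)&(P[:,0]>.48)&(P[:,1]>max(.17,y0+.05)),.175,.29,1)
print("gib",G[1:],"rail",Rl[1:],"mid@.166",np.polyval(G[0],.166)/2+np.polyval(Rl[0],.166)/2,"w",np.polyval(G[0],.166)-np.polyval(Rl[0],.166),"mid@foot",np.polyval(G[0],y0)/2+np.polyval(Rl[0],y0)/2)
ft=(P[:,2]>zt+.010)&(P[:,2]<zt+.0175)&(abs(P[:,1]-y0)<.06)&(abs(P[:,0]-.534)<.04)
F=edge(P,ft,y0-.04,min(y0+.04,.160),1); print("foot",F[1:],"centre",np.polyval(F[0],y0)-.02425,np.percentile(P[ft,1],[.5,99.5]),"ztop",np.median(P[ft,2]))
E
python3 meas.py w3
```

```text
[0.53273003 0.1007032  0.03117969] [-0.82219435  0.05621681 -5.4864459 ] [ 9.99868179e-01 -1.62290927e-02  4.85719270e-04 -6.58945317e-05] 9.25
gib (np.float64(91.5), np.int64(15)) rail (np.float64(85.56), np.int64(12)) mid@.166 0.5349917680521679 w 0.0547665886188512 mid@foot 0.533311495972
foot (np.float64(91.15), np.int64(17)) centre 0.5332907100430416 [0.05631324 0.14571733] ztop 0.027619221497692702
```

Foot and way are centred within about 0.5 mm and 0.4°. I'll lower the foot onto the plate.

>>> {"method": "carry_out", "body": {"delta_pos": [[0,0,0.1],[0,0,0.1],[0,0,0.08],[0,0,0.03],[0,0,0.02],[0,0,0],[0,0,0],[0,0,0],[0,0,0],[0,0,0]], "roll": [0,0,0,0,0,0,0,0,0,0]}}

```text
t: 10.3
tool_pos: [0.5323, 0.1006, 0.0277]
ee_rot: [1.0, -0.016, 0.0, 0.0]
wrist_force: [-1.5, -0.6, 3.5]
width: 0.132
grasp_force: 40.0
```

>>> {"method": "carry_out", "body": {"delta_pos": [[0,0,0],[0,0,0],[0,0,0],[0,0,0],[0,0,0],[0,0,0],[0,0,0],[0,0,0],[0,0,0],[0,0,0]], "roll": [0,0,0,0,0,0,0,0,0,0], "grip": 0.3}}

```text
t: 11.3
tool_pos: [0.5323, 0.1006, 0.0274]
ee_rot: [1.0, -0.016, 0.0, 0.0]
wrist_force: [0.3, 0.6, -0.4]
width: 0.299
grasp_force: 0.0
```

>>> {"method": "carry_out", "body": {"delta_pos": [[0,0,0],[0,0,0],[0,0,0],[0,0,0],[0,0,0],[0,0,0],[0,0,0],[0,0,0],[0,0,0],[0,0,0]], "roll": [0,0,0,0,0,0,0,0,0,0], "grip": 0, "force": 20}}

```text
t: 12.3
tool_pos: [0.5323, 0.1006, 0.0274]
ee_rot: [1.0, -0.016, 0.0, 0.0]
wrist_force: [0.3, -0.1, -0.2]
width: 0.132
grasp_force: 20.0
```

```bash
python3 meas.py w4
```

```text
[0.53234523 0.10063264 0.02740619] [ 0.25980495 -0.05886659 -0.15513068] [ 9.99868320e-01 -1.62277356e-02  1.02660676e-05  5.02963365e-05] 12.3
gib (np.float64(91.4), np.int64(14)) rail (np.float64(85.37), np.int64(11)) mid@.166 0.5349078778825975 w 0.05469418452722363 mid@foot 0.5330584101672813
foot (np.float64(91.19), np.int64(17)) centre 0.5329779471647781 [0.05621244 0.14557057] ztop 0.024153422168945254
```

>>> {"method": "carry_out", "body": {"delta_pos": [[0,-0.5,0],[0,-0.6,0],[0,-0.6,0],[0,-0.6,0],[-0.02,-0.6,0],[0,-0.6,0],[0,-0.6,0],[0,-0.6,0],[0,-0.6,0],[0,-0.3,0]], "roll": [0,0,0,0,0,0,0,0,0,0]}}

```text
t: 13.35
tool_pos: [0.534, 0.1576, 0.0274]
ee_rot: [1.0, -0.016, 0.0, -0.0]
wrist_force: [0.5, -2.2, 1.0]
width: 0.131
grasp_force: 20.0
```

>>> {"method": "carry_out", "body": {"delta_pos": [[0,-0.4,0],[0,-0.4,0],[0,-0.4,0],[0,-0.4,0],[-0.02,-0.4,0],[0,-0.4,0],[0,-0.4,0],[0,-0.4,0],[0,-0.4,0],[0,-0.2,0]], "roll": [0,0,0,0,0,0,0,0,0,0]}}

```text
t: 14.35
tool_pos: [0.535, 0.1953, 0.0274]
ee_rot: [1.0, -0.016, 0.0, -0.0]
wrist_force: [-0.4, -2.2, 2.5]
width: 0.132
grasp_force: 20.0
```

```bash
python3 meas.py w5
```

```text
[0.53499689 0.19526099 0.02740454] [-0.39739355 -2.21929578  2.48681601] [ 9.99872378e-01 -1.59752836e-02  4.98254481e-05 -1.22949590e-04] 14.35
gib (np.float64(91.41), np.int64(9)) rail (np.float64(91.47), np.int64(2)) mid@.166 0.5415697815088669 w 0.042084475579320824 mid@foot 0.540835232561538
foot (np.float64(29.37), np.int64(1)) centre 0.6029774946369847 [0.15107238 0.25407881] ztop 0.024705302569011416meas.py:9: RankWarning: Polyfit may be poorly conditioned
  a=np.polyfit(ys,xs,1); g=abs(xs-np.polyval(a,ys))<.0012; a=np.polyfit(ys[g],xs[g],1)
meas.py:9: RankWarning: Polyfit may be poorly conditioned
  a=np.polyfit(ys,xs,1); g=abs(xs-np.polyval(a,ys))<.0012; a=np.polyfit(ys[g],xs[g],1)
```

View pics/w5.png

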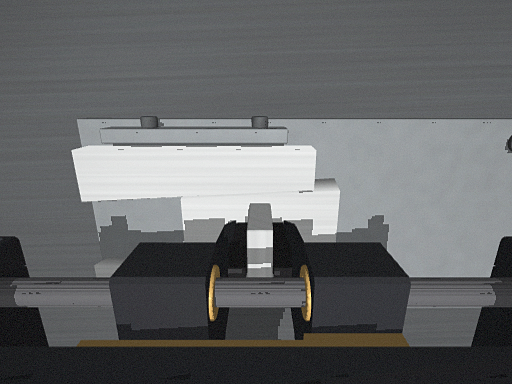

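The wrist view shows the foot inside the way, beside the gib, whose mouth end is at about (315,170). Drag is about 2 N. I'll go on more slowly.

>>> {"method": "carry_out", "body": {"delta_pos": [[0,-0.15,0],[0,-0.15,0],[0,-0.15,0],[0,-0.15,0],[0,-0.15,0],[0,-0.15,0],[0,-0.1,0],[0,0,0],[0,0,0],[0,0,0]], "roll": [0,0,0,0,0,0,0,0,0,0]}}

```text
t: 15.4
tool_pos: [0.5354, 0.205, 0.0274]
ee_rot: [1.0, -0.016, 0.0, -0.0]
wrist_force: [-0.9, -2.1, 2.7]
width: 0.13
grasp_force: 20.0
```

>>> {"method": "carry_out", "body": {"delta_pos": [[0,-0.1,0],[0,-0.1,0],[0,-0.1,0],[0,-0.1,0],[0,-0.1,0],[0,0,0],[0,0,0],[0,0,0],[0,0,0],[0,0,0]], "roll": [0,0,0,0,0,0,0,0,0,0]}}

```text
t: 16.4
tool_pos: [0.5355, 0.2099, 0.0274]
ee_rot: [1.0, -0.016, 0.0, -0.0]
wrist_force: [0.1, -1.1, 2.9]
width: 0.129
grasp_force: 20.0
```

>>> {"method": "carry_out", "body": {"delta_pos": [[0,-0.1,0],[0,-0.1,0],[0,-0.1,0],[0,-0.1,0],[0,-0.1,0],[0,0,0],[0,0,0],[0,0,0],[0,0,0],[0,0,0]], "roll": [0,0,0,0,0,0,0,0,0,0]}}

```text
t: 17.4
tool_pos: [0.5357, 0.2149, 0.0274]
ee_rot: [1.0, -0.016, 0.0, -0.0]
wrist_force: [0.4, -0.7, 3.1]
width: 0.135
grasp_force: 20.0
```

>>> {"method": "carry_out", "body": {"delta_pos": [[0,-0.1,0],[0,-0.1,0],[0,-0.1,0],[0,-0.1,0],[0,0,0],[0,0,0],[0,0,0],[0,0,0],[0,0,0],[0,0,0]], "roll": [0,0,0,0,0,0,0,0,0,0]}}

```text
t: 18.4
tool_pos: [0.5358, 0.2188, 0.0274]
ee_rot: [1.0, -0.016, 0.0, -0.0]
wrist_force: [0.9, -2.1, 3.6]
width: 0.137
grasp_force: 20.0
```

>>> {"method": "carry_out", "body": {"delta_pos": [[0,-0.1,0],[0,-0.1,0],[0,-0.1,0],[0,-0.1,0],[0,0,0],[0,0,0],[0,0,0],[0,0,0],[0,0,0],[0,0,0]], "roll": [0,0,0,0,0,0,0,0,0,0]}}

```text
t: 19.4
tool_pos: [0.5361, 0.2228, 0.0274]
ee_rot: [1.0, -0.016, 0.0, -0.0]
wrist_force: [1.7, -2.4, 2.8]
width: 0.133
grasp_force: 20.0
```

>>> {"method": "carry_out", "body": {"delta_pos": [[0.01,-0.1,0],[0.01,-0.1,0],[0.01,-0.1,0],[0,0,0],[0,0,0],[0,0,0],[0,0,0],[0,0,0],[0,0,0],[0,0,0]], "roll": [0,0,0,0,0,0,0,0,0,0]}}

```text
t: 20.4
tool_pos: [0.5363, 0.2257, 0.0274]
ee_rot: [1.0, -0.016, 0.0, -0.0]
wrist_force: [0.8, -2.6, 3.8]
width: 0.132
grasp_force: 20.0
```

>>> {"method": "carry_out", "body": {"delta_pos": [[0,-0.1,0],[0,-0.1,0],[0,-0.1,0],[0,0,0],[0,0,0],[0,0,0],[0,0,0],[0,0,0],[0,0,0],[0,0,0]], "roll": [0,0,0,0,0,0,0,0,0,0]}}

```text
t: 21.4
tool_pos: [0.5366, 0.2287, 0.0274]
ee_rot: [1.0, -0.016, 0.0, -0.0]
wrist_force: [1.5, -2.6, 3.2]
width: 0.137
grasp_force: 20.0
```

>>> {"method": "carry_out", "body": {"delta_pos": [[0.01,-0.1,0],[0.01,-0.1,0],[0,-0.1,0],[0,0,0],[0,0,0],[0,0,0],[0,0,0],[0,0,0],[0,0,0],[0,0,0]], "roll": [0,0,0,0,0,0,0,0,0,0]}}

```text
t: 22.4
tool_pos: [0.5368, 0.2317, 0.0274]
ee_rot: [1.0, -0.016, 0.0, -0.0]
wrist_force: [2.9, -3.4, 3.4]
width: 0.132
grasp_force: 20.0
```

>>> {"method": "carry_out", "body": {"delta_pos": [[0.02,-0.1,0],[0.02,-0.1,0],[0,0,0],[0,0,0],[0,0,0],[0,0,0],[0,0,0],[0,0,0],[0,0,0],[0,0,0]], "roll": [0,0,0,0,0,0,0,0,0,0]}}

```text
t: 23.4
tool_pos: [0.5369, 0.2324, 0.0274]
ee_rot: [1.0, -0.017, -0.0, 0.001]
wrist_force: [1.9, -5.2, 3.7]
width: 0.135
grasp_force: 20.0
```

>>> {"method": "carry_out", "body": {"delta_pos": [[0,-0.1,0],[0,-0.1,0],[0,0,0],[0,0,0],[0,0,0],[0,0,0],[0,0,0],[0,0,0],[0,0,0],[0,0,0]], "roll": [0,0,0,0,0,0,0,0,0,0]}}

```text
t: 24.4
tool_pos: [0.537, 0.2329, 0.0274]
ee_rot: [1.0, -0.017, -0.001, 0.002]
wrist_force: [1.8, -7.8, 5.1]
width: 0.135
grasp_force: 20.0
```

>>> {"method": "carry_out", "body": {"delta_pos": [[0,-0.1,0],[0,-0.1,0],[0,-0.1,0],[0,0,0],[0,0,0],[0,0,0],[0,0,0],[0,0,0],[0,0,0],[0,0,0]], "roll": [0,0,0,0,0,0,0,0,0,0]}}

```text
t: 25.4
tool_pos: [0.537, 0.2337, 0.0274]
ee_rot: [1.0, -0.018, -0.001, 0.003]
wrist_force: [1.3, -11.8, 6.7]
width: 0.132
grasp_force: 20.1
```

>>> {"method": "carry_out", "body": {"delta_pos": [[0,-0.1,0],[0,-0.1,0],[0,-0.05,0],[0,0,0],[0,0,0],[0,0,0],[0,0,0],[0,0,0],[0,0,0],[0,0,0]], "roll": [0,0,0,0,0,0,0,0,0,0]}}

```text
t: 26.4
tool_pos: [0.537, 0.2342, 0.0274]
ee_rot: [1.0, -0.018, -0.001, 0.004]
wrist_force: [1.3, -14.9, 8.8]
width: 0.129
grasp_force: 20.1
```

>>> {"method": "carry_out", "body": {"delta_pos": [[0,-0.06,0],[0,-0.06,0],[0,0,0],[0,0,0],[0,0,0],[0,0,0],[0,0,0],[0,0,0],[0,0,0],[0,0,0]], "roll": [0,0,0,0,0,0,0,0,0,0]}}

```text
t: 27.4
tool_pos: [0.5371, 0.2346, 0.0274]
ee_rot: [1.0, -0.019, -0.001, 0.005]
wrist_force: [2.2, -14.9, 7.3]
width: 0.137
grasp_force: 20.1
```

>>> {"method": "carry_out", "body": {"delta_pos": [[0,-0.05,0],[0,-0.05,0],[0,0,0],[0,0,0],[0,0,0],[0,0,0],[0,0,0],[0,0,0],[0,0,0],[0,0,0]], "roll": [0,0,0,0,0,0,0,0,0,0]}}

```text
t: 28.4
tool_pos: [0.537, 0.2347, 0.0273]
ee_rot: [1.0, -0.019, -0.001, 0.005]
wrist_force: [1.6, -17.5, 7.8]
width: 0.131
grasp_force: 20.1
```

Run:
```python
from h import *
for i in range(4): print(ctrl.state()["wrist_force"],ctrl.state()["t"]); grab_frame("side")
```

```text
[  1.56710993 -17.48696998   7.79374194] 28.4
[  2.28442404 -17.23215348   8.70180274] 28.45
[  2.31544159 -16.59329211   8.87737785] 28.5
[  1.83902458 -18.01254461   9.22629604] 28.55
```

The push is steady at about 17 N, which is firmly wedged and under the 20 N limit. I'll unload the arm before letting go.

>>> {"method": "carry_out", "body": {"delta_pos": [[0,0.1,0],[0,0.1,0],[0,0.1,0],[0,0.1,0],[0,0.1,0],[0,0.1,0],[0,0.1,0],[0,0,0],[0,0,0],[0,0,0]], "roll": [0,0,0,0,0,0,0,0,0,0]}}

```text
t: 29.6
tool_pos: [0.5371, 0.2346, 0.0274]
ee_rot: [1.0, -0.017, -0.0, 0.001]
wrist_force: [2.1, -5.9, 4.2]
width: 0.136
grasp_force: 20.0
```

>>> {"method": "carry_out", "body": {"delta_pos": [[0,0.1,0],[0,0.1,0],[0,0.05,0],[0,0,0],[0,0,0],[0,0,0],[0,0,0],[0,0,0],[0,0,0],[0,0,0]], "roll": [0,0,0,0,0,0,0,0,0,0]}}

```text
t: 30.6
tool_pos: [0.5371, 0.2346, 0.0274]
ee_rot: [1.0, -0.016, 0.0, -0.0]
wrist_force: [3.4, 2.0, 1.1]
width: 0.137
grasp_force: 20.0
```

>>> {"method": "carry_out", "body": {"delta_pos": [[0,0,0],[0,0,0],[0,0,0],[0,0,0],[0,0,0],[0,0,0],[0,0,0],[0,0,0],[0,0,0],[0,0,0]], "roll": [0,0,0,0,0,0,0,0,0,0], "grip": 0.6}}

```text
t: 31.6
tool_pos: [0.5372, 0.2338, 0.0274]
ee_rot: [1.0, -0.016, 0.0, 0.0]
wrist_force: [0.1, -0.2, 0.7]
width: 0.599
grasp_force: 0.0
```

>>> {"method": "carry_out", "body": {"delta_pos": [[0,0,-0.5],[0,0,-1],[0,0,-1.5],[0,0,-2],[0,0,-2.5],[0,0,-2.5],[0,0,-2],[0,0,-1],[0,0,0],[0,0,0]], "roll": [0,0,0,0,0,0,0,0,0,0]}}

```text
t: 32.6
tool_pos: [0.5368, 0.2338, 0.1572]
ee_rot: [1.0, -0.016, -0.0, 0.0]
wrist_force: [0.4, -0.6, -0.5]
width: 0.602
grasp_force: 0.0
```

Run:
```python
from h import *
s,f,P,q=wrist("w6")
k=(P[:,2]>.05)&(P[:,2]<.066)&(abs(P[:,0]-.537)<.04)&(abs(P[:,1]-.234)<.04); print(s["tool_pos"],s["wrist_force"],k.sum(),rect(P[k]),np.median(P[k,2]))
```

```text
[0.53677695 0.23375436 0.15724324] [ 0.37457382 -0.63387764 -0.52104831] 592 (array([537.1, 235.4]), array([12. , 39.9]), 88.38) 0.06007428643975295
```

View pics/w6.png

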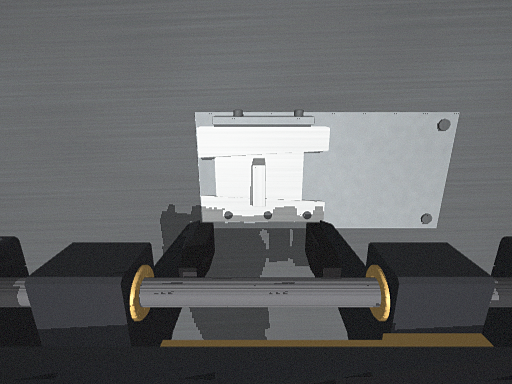

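The wrist view shows the stop standing between the rails at about (260,180), level and square to the way, with the gripper clear of it. I'll hand in the job.

```bash
python3 -c "
from cell import ctrl
print(ctrl.sign_off())"
```

```text
the job is handed in; nothing more can be done
None
```

The stop is wedged in the way about 69 mm past the mouth; I pushed it home at about 17 N, let go, backed the arm clear and handed the job in at about 33 s.

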